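# Refill and front up the counter shelf

### The arm

A 6-joint arm with a two-finger parallel gripper is mounted at the origin on the work surface. World frame = base frame: x ahead of the robot, y to its left, z up, the work surface at z = 0. Lengths are in mm, angles in rad, forces in N, time in s.
With the tool pointing down it reaches from about 225 to 875 mm from the base axis. Payload 3.4 kg.
Tool frame: the origin (TCP) lies at the very end of the fingers, on their centre line; the grasp point (between the pads) lies 19 mm behind it; z points along the fingers, y is the direction in which the jaws open and shut (so a half turn about z gives the same grasp; the last joint's range is limited). The gripper opens to 85 mm and grips with 20 to 120 N. Pads are 22 mm wide; open, the fingers measure 114 mm over their backs; the gripper's body (76 mm by 85 mm) begins 54 mm behind the grasp point. The pads swing forward as they close: fully open they stand 13 mm farther back than shut.
Start: joints at [1.045, 0.276, 1.505, -0, 1.361, -0.121], TCP at [226.475, 528.556, 231.328] pointing down, gripper open.
Joint ranges: [-2.89, 2.89], [-0.75, 2.08], [0.22, 2.7], [-1.18, 4.32], [0.11, 2.71], [-2.7, 2.7]. Speed limits (rad/s): [2.57, 2.57, 3.14, 3.14, 3.14, 3.14].

### API

Orientations are given as a 3x3 rotation matrix whose columns are the frame's x, y, z axes.
In Python, from plant import * gives the robot as it stands.
- The arm moves only by the tool move_arm, never from a script. Its argument "moves" is a list of rows, each a list of 7 numbers: the finger opening in mm, from 0 to 85.4, then the shift along the tool's x, y, z in mm, then the turn, a rotation vector about the tool's x, y, z in degrees. A call has 1 to 10 rows; each row is the pose to reach, as a shift and turn from the pose commanded when the call began, along the tool's axes at that moment; what a row does not reach only later rows make up. A row lasts 1/12 s, in which the tool goes at most 41.7 mm and 7.16 degrees, less where a joint would pass 70% of its speed; a pose out of reach is approached as far as the arm can. A call with a gripper value outside its range is refused whole. The fingers move at their own pace and stop on an object; "squeeze" is the grip in N (left out, the last holds). Time passes only in rows, so rows that repeat a pose let the fingers close. It gives the time, the measured TCP pose, the force and the opening at its end, in the units of the state.
- get_state(): the state, without advancing time (a new reading comes with each control period).
- get_image(name): name is "side" or "top"; returns a dict with "img" (400x640x3 uint8, red, green, blue), "fov_y" (degrees; the focal length in pixels is half the picture's height over the tangent of half this angle, whatever the lens; pixels are square), "cx", "cy" (the principal point, pixels), "xyz" and "rotation" of the camera in the world. Camera axes: x right, y down, z forward; pixel columns grow to the right and rows downward; lengths in mm; the calibration is good to about 2 mm. A picture is of the moment at which its call begins. There is no depth.
- hand_in(): hands the job in, once; it reports no verdict.
The state is a dict: "t": time; "joints": joint angles; "dq": joint speeds; "tau": joint torques, N m; "position": TCP position; "tool_rot": TCP orientation; "contact_force": force on the tool from outside, world axes, zero at the start; "torque": the same for the moment, N m; "opening": finger opening in mm.
Only numpy, scipy, OpenCV 4.12 (cv2) and the standard library are available. Lean on these libraries where they do the work, as an engineer would, in place of code of your own. Each camera call takes 0.05 s, during which the arm holds its last target.

### The job

Get the counter shelf ready for customers: stand one spare carton from the pulp tray in each empty lane, broad side facing the customers, and push forward the cartons that have been left standing back, sliding them along their lanes without lifting them, so that all five stand upright in one neat row, square and right up against the front stops. Do not knock any carton over, and leave the phone, the pen pot and the tape dispenser where they are.

Things in the scene. Friction and masses are not known exactly. Their poses are not given: they have to be found in the camera images.
- display: low counter shelf, 212 mm deep (x), 404 mm wide (y), board top 50 mm above the counter; +x points away from the robot, to the customers; origin at the centre of its underside; fixed. On it stand five equal lane trays side by side, 76 mm apart, in an order that varies; two are empty at the start
- lane_1_home (a point): lane tray, fixed, 170 mm long (x, + to the customers), 70 mm wide inside (y): 4 mm floor, clear side walls 2.5 mm thick and clear front stop 3 mm thick, all 20 mm high above the floor, open back. This point: centre of a carton standing mid-lane flat against the stop: 22 mm behind the stop's inner face, 28 mm above the lane floor, 145 mm ahead of the back end; z up
- lane_2_home (a point): another lane tray, the same in every way as that of lane_1_home, and the same point in it
- lane_3_home (a point): another lane tray, the same in every way as that of lane_1_home, and the same point in it
- lane_4_home (a point): another lane tray, the same in every way as that of lane_1_home, and the same point in it
- lane_5_home (a point): another lane tray, the same in every way as that of lane_1_home, and the same point in it
- carton_1_c (a point): white folding carton with a coloured band, standing upright, 62 mm wide (its y), 44 mm deep (its x), 56 mm tall, 0.1 to 0.22 kg, all five alike; this point is its centre, 28 mm above its underside; z up; front and back look the same; it starts in one of the lane trays, either against the front stop or pushed back up to 82 mm and askew
- carton_2_c (a point): white folding carton with a coloured band, standing upright, 62 mm wide (its y), 44 mm deep (its x), 56 mm tall, 0.1 to 0.22 kg, all five alike; this point is its centre, 28 mm above its underside; z up; front and back look the same; it starts in one of the lane trays, either against the front stop or pushed back up to 82 mm and askew
- carton_3_c (a point): white folding carton with a coloured band, standing upright, 62 mm wide (its y), 44 mm deep (its x), 56 mm tall, 0.1 to 0.22 kg, all five alike; this point is its centre, 28 mm above its underside; z up; front and back look the same; it starts in one of the lane trays, either against the front stop or pushed back up to 82 mm and askew
- carton_4_c (a point): white folding carton with a coloured band, standing upright, 62 mm wide (its y), 44 mm deep (its x), 56 mm tall, 0.1 to 0.22 kg, all five alike; this point is its centre, 28 mm above its underside; z up; front and back look the same; a spare: it starts in a well of the moulded-pulp tray
- carton_5_c (a point): white folding carton with a coloured band, standing upright, 62 mm wide (its y), 44 mm deep (its x), 56 mm tall, 0.1 to 0.22 kg, all five alike; this point is its centre, 28 mm above its underside; z up; front and back look the same; a spare: it starts in a well of the moulded-pulp tray
- pulp_tray: brown moulded-pulp tray with two wells side by side along its y, about 200 x 250 mm over its rim, rim 35 mm above the counter, floor of the wells 15 mm above the counter; each well is about 140 x 95 mm at the floor, and the wells' centres lie 54 mm either side of the tray's centre along y; origin at the centre of its underside; fixed
- phone: black phone lying on the counter, 152 x 74 x 8 mm, origin at the centre of its underside; bystander
- pen_pot: open round pot with pens standing in it, 82 mm across, 85 mm tall (pens to 140 mm), origin at the centre of its underside; bystander
- tape_dispenser: dark desk tape dispenser, 60 x 150 mm, 86 mm tall, origin at the centre of its underside; bystander
Not all that is in view belongs to the job. Leave any blue or green look-alike of the part that bears carton_3_c alone.

How it is judged (in metres and radians):
At the end, for the whole second after the job is handed in: Each lane holds one carton (shelf cartons in their own lanes, spares in the two empty ones): front within 6 mm of the front stop, on the lane floor (5 mm), within 8 mm of the lane middle, broad face square within 0.10 rad, upright within 0.08 rad (x of carton_1_c in the frame of lane_1_home between -0.006 and 0.004 m and y of carton_1_c in the frame of lane_1_home between -0.008 and 0.008 m and z of carton_1_c in the frame of lane_1_home between -0.005 and 0.005 m and angle between the x axis of carton_1_c and the x axis of lane_1_home, either way round below 0.1 rad and angle between each of carton_1_c, carton_2_c, carton_3_c's own z axis and vertical below 0.08 rad and x of carton_2_c in the frame of lane_2_home between -0.006 and 0.004 m and y of carton_2_c in the frame of lane_2_home between -0.008 and 0.008 m and z of carton_2_c in the frame of lane_2_home between -0.005 and 0.005 m and angle between the x axis of carton_2_c and the x axis of lane_2_home, either way round below 0.1 rad and x of carton_3_c in the frame of lane_3_home between -0.006 and 0.004 m and y of carton_3_c in the frame of lane_3_home between -0.008 and 0.008 m and z of carton_3_c in the frame of lane_3_home between -0.005 and 0.005 m and angle between the x axis of carton_3_c and the x axis of lane_3_home, either way round below 0.1 rad and (((x of carton_4_c in the frame of lane_4_home between -0.006 and 0.004 m and y of carton_4_c in the frame of lane_4_home between -0.008 and 0.008 m and z of carton_4_c in the frame of lane_4_home between -0.005 and 0.005 m and angle between the x axis of carton_4_c and the x axis of lane_4_home, either way round below 0.1 rad and angle between carton_4_c's own z axis and vertical below 0.08 rad) and (x of carton_5_c in the frame of lane_5_home between -0.006 and 0.004 m and y of carton_5_c in the frame of lane_5_home between -0.008 and 0.008 m and z of carton_5_c in the frame of lane_5_home between -0.005 and 0.005 m and angle between the x axis of carton_5_c and the x axis of lane_5_home, either way round below 0.1 rad and angle between carton_5_c's own z axis and vertical below 0.08 rad)) or ((x of carton_4_c in the frame of lane_5_home between -0.006 and 0.004 m and y of carton_4_c in the frame of lane_5_home between -0.008 and 0.008 m and z of carton_4_c in the frame of lane_5_home between -0.005 and 0.005 m and angle between the x axis of carton_4_c and the x axis of lane_5_home, either way round below 0.1 rad and angle between carton_4_c's own z axis and vertical below 0.08 rad) and (x of carton_5_c in the frame of lane_4_home between -0.006 and 0.004 m and y of carton_5_c in the frame of lane_4_home between -0.008 and 0.008 m and z of carton_5_c in the frame of lane_4_home between -0.005 and 0.005 m and angle between the x axis of carton_5_c and the x axis of lane_4_home, either way round below 0.1 rad and angle between carton_5_c's own z axis and vertical below 0.08 rad)))); the robot touches nothing.
It fails at once if a carton that was already on the shelf is lifted (more than 20 mm) (z of carton_1_c in the frame of lane_1_home above 0.02 m or z of carton_2_c in the frame of lane_2_home above 0.02 m or z of carton_3_c in the frame of lane_3_home above 0.02 m).
It fails at once if a carton is knocked over (tipped by more than 40 degrees) (angle between any of carton_1_c, carton_2_c, carton_3_c, carton_4_c, carton_5_c's own z axis and vertical above 0.7 rad).
It fails at once if the phone, pen pot or tape dispenser is moved (by more than 30 mm) (distance of any of phone, pen_pot, tape_dispenser from where it was at the start of the episode above 0.03 m).
It also fails if it takes over 67 s, if anything falls off the work surface, if the arm or the gripper's body presses on something with over 40 N, if the wrist force passes 120 N, or if a joint passes its speed limit or range.

## Working session

There is one attempt and no reset: what is moved stays moved. The work goes in short steps, Python scripts to look and compute and a tool call to move; the robot and the scene stay as the last step left them, time stands still between calls to the robot, and variables do not carry over. Pictures are saved under pics/ and viewed, and the job is handed in when it is done.

Besides the shell and the picture viewer there is one more tool, called after "Emit:" as name([rows], argument=value, ...), one row to a line, values as JSON. move_arm: Moves the arm, as the interface text tells. Its arguments: {"type":"object","properties":{"moves":{"type":"array","items":{"type":"array","items":{"type":"number"}}},"squeeze":{"type":"number"}},"required":["moves"]}

```bash
ls; mkdir -p pics; python3 - <<'E'
from plant import *
import cv2, numpy as np
print(get_state())
for n in("side","top"):
    d=get_image(n); cv2.imwrite(f"pics/{n}0.png",d["img"][:,:,::-1])
    print({k:v for k,v in d.items() if k!="img"})
E
```

```text
pics
{'t': 0.0, 'joints': array([ 1.04495913e+00,  2.76623987e-01,  1.50614853e+00,  1.69093147e-05,
        1.36070609e+00, -1.21006833e-01]), 'dq': array([ 3.23265566e-04, -1.60224587e-03,  4.34151266e-05,  2.96752340e-05,
       -1.45295388e-04,  4.15330064e-05]), 'tau': array([ 5.27123539e-04, -4.16781735e+01, -2.45806146e+01, -5.16644468e-05,
        1.12115158e-02, -5.06288387e-06]), 'position': array([226.20344154, 528.05461175, 230.41705186]), 'tool_rot': array([[-9.19167710e-01,  3.93865201e-01, -9.60931745e-04],
       [ 3.93866298e-01,  9.19166310e-01, -1.62286456e-03],
       [ 2.44066211e-04, -1.87016333e-03, -9.99998221e-01]]), 'contact_force': array([1.27485379, 0.73134229, 0.1785952 ]), 'torque': array([ 0.03102479, -0.01332219,  0.00107235]), 'opening': 85.32008631913997}
{'fov_y': 45.70681132986708, 'cx': 315.35253927430824, 'cy': 207.74930934112905, 'xyz': array([ 203.49112166, -986.27758547,  895.10885174]), 'rotation': array([[ 0.93883531, -0.21603562,  0.2681732 ],
       [-0.34436399, -0.58601799,  0.73348235],
       [-0.00130399, -0.78096833, -0.62456927]])}
{'fov_y': 45.04983718788348, 'cx': 315.0689737404974, 'cy': 190.39840628892708, 'xyz': array([ 382.43356572,  -51.2377213 , 1375.26676497]), 'rotation': array([[-0.02688458, -0.98902275,  0.14529697],
       [-0.999574  ,  0.02824905,  0.00733549],
       [-0.01135946, -0.14503786, -0.9893609 ]])}
```

View pics/top0.png

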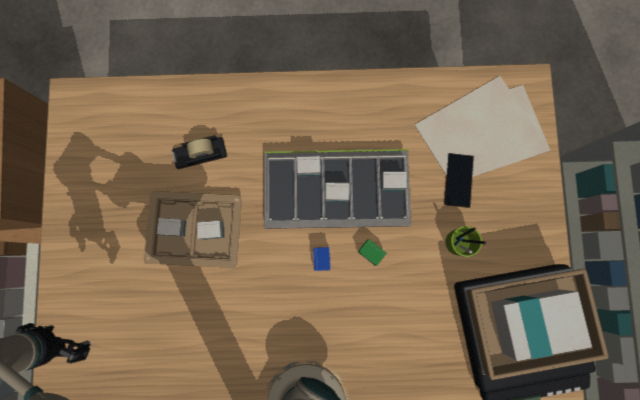

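View pics/side0.png

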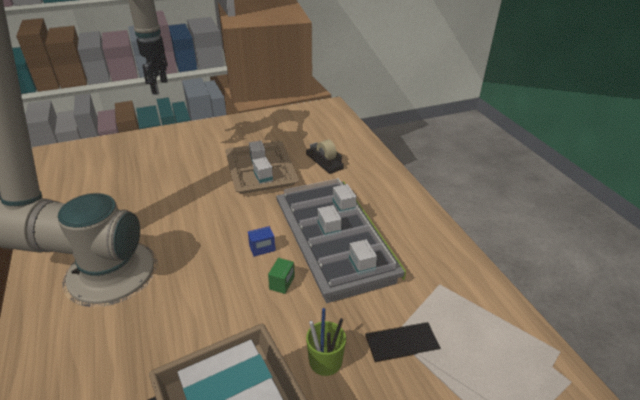

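```bash
cat > h.py <<'E'
from plant import *
import cv2, numpy as np
def cam(n):
    d=get_image(n); d["f"]=200/np.tan(np.radians(d["fov_y"]/2)); d["n"]=n; return d
def ray(d,u,v,z):
    r=d["rotation"]@np.array([(u-d["cx"])/d["f"],(v-d["cy"])/d["f"],1]); o=d["xyz"]
    return o+r*(z-o[2])/r[2]
def proj(d,p):
    c=d["rotation"].T@(np.asarray(p,float)-d["xyz"]); return c[:2]/c[2]*d["f"]+[d["cx"],d["cy"]]
def crop(d,x0,y0,x1,y1,k,name):
    cv2.imwrite("pics/"+name,cv2.resize(d["img"][y0:y1,x0:x1,::-1],None,fx=k,fy=k,interpolation=cv2.INTER_CUBIC))
E
python3 - <<'E'
from h import *
d=cam("top"); crop(d,255,140,420,235,4.8,"t1.png"); crop(d,140,185,250,270,7,"t2.png")
s=cam("side"); crop(s,270,170,410,300,4.5,"s1.png"); crop(s,220,130,310,200,8,"s2.png")
E
```

```text
(no output)
```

View pics/t1.png

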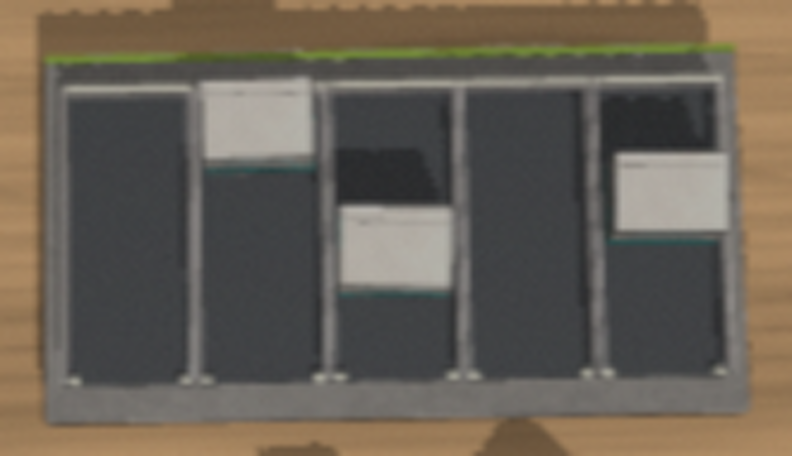

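View pics/t2.png

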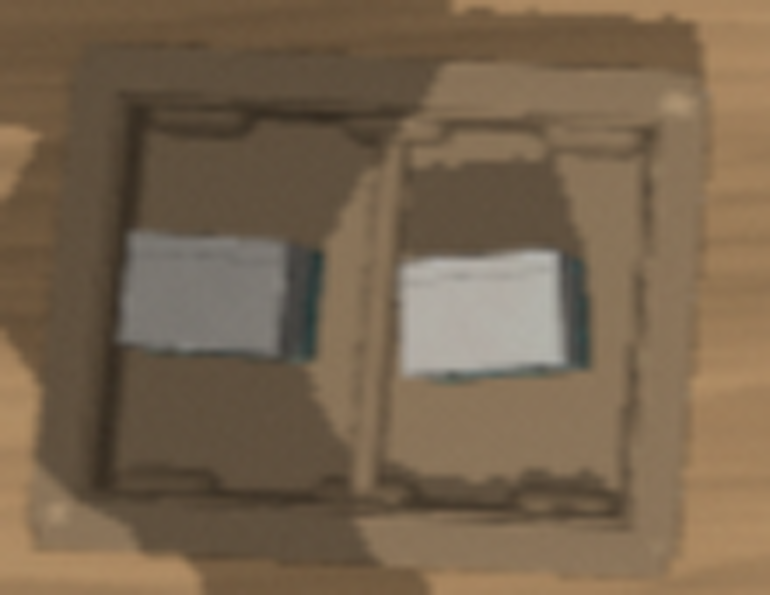

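View pics/s1.png

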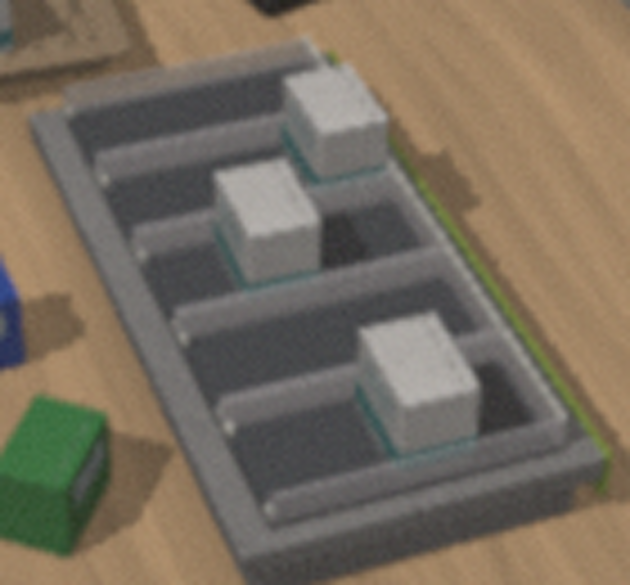

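View pics/s2.png

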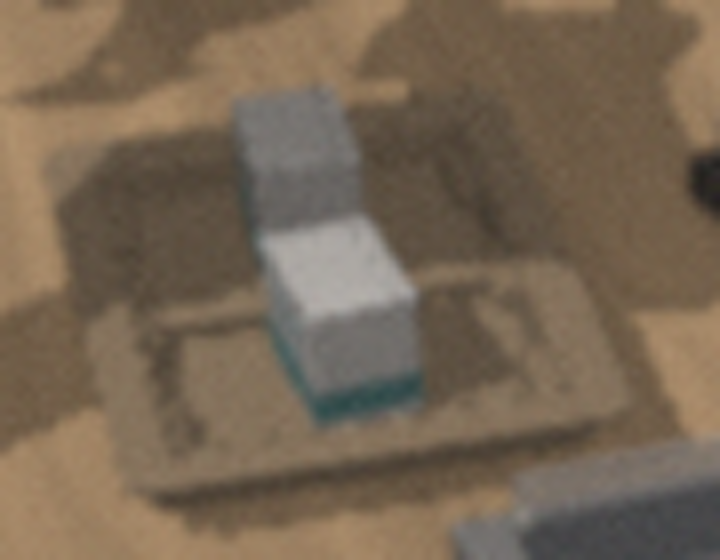

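```bash
python3 - <<'E'
from h import *
d=cam("top"); s=cam("side")
def t1(x,y,z): return ray(d,255+(x+.5)/4.8-.5,140+(y+.5)/4.8-.5,z)
def s1(x,y,z): return ray(s,270+(x+.5)/4.5-.5,170+(y+.5)/4.5-.5,z)
print("top board corners",*[np.round(t1(x,y,50),1) for x,y in((48,62),(48,422),(748,411),(735,50))])
print("wall back ends",*[np.round(t1(x,y,74),1) for x,y in((75,381),(196,380),(330,378),(463,376),(597,373),(720,371))])
print("stop inner",*[np.round(t1(x,y,74),1) for x,y in((66,95),(722,84))])
print("side board corners",*[np.round(s1(x,y,50),1) for x,y in((33,118),(250,550),(605,460))])
print("side wallback",*[np.round(s1(x,y,74),1) for x,y in((65,103),(268,505))])
for nm,c,zs in(("top",d,None),("side",s,None)):
    hsv=cv2.cvtColor(c["img"],cv2.COLOR_RGB2HSV).astype(int)
    m=((hsv[...,1]<45)&(hsv[...,2]>(120 if nm=="top" else 105))).astype(np.uint8)
    if nm=="side":continue
    cs,_=cv2.findContours(m,cv2.RETR_EXTERNAL,cv2.CHAIN_APPROX_NONE)
    for k in cs:
        a=cv2.contourArea(k); M=k.reshape(-1,2).mean(0)
        if 150<a<600 and 140<M[0]<420 and 140<M[1]<280:
            z=71 if M[0]<250 else 110
            P=np.array([ray(c,u,v,z)[:2] for u,v in k.reshape(-1,2)],np.float32)
            print(nm,M.round(1),a,cv2.minAreaRect(P))
E
```

```text
top board corners [688.8  97.6  50. ] [477.9 100.1  50. ] [ 473.1 -300.3   50. ] [ 684.1 -304.4   50. ]
wall back ends [498.8  81.8  74. ] [497.5  13.6  74. ] [496.5 -61.9  74. ] [ 495.6 -136.8   74. ] [ 495.2 -212.2   74. ] [ 494.4 -281.3   74. ]
stop inner [663.6  84.8  74. ] [ 659.  -291.3   74. ]
side board corners [479.6  98.1  50. ] [ 479.6 -296.7   50. ] [ 683.2 -303.5   50. ]
side wallback [495.6  75.4  74. ] [ 491.4 -291.2   74. ]
top [169.  227.8] 206.5 ((482.32916259765625, 358.7624816894531), (57.058387756347656, 32.523094177246094), 88.40709686279297)
top [208.4 229.4] 345.0 ((475.8097839355469, 250.45716857910156), (44.15748596191406, 62.965118408203125), 3.175305128097534)
top [337.3 190.9] 360.5 ((564.9876098632812, -101.29290771484375), (61.10518264770508, 42.85511016845703), 88.35370635986328)
top [400.9 188. ] 373.5 ((560.3278198242188, -255.44033813476562), (66.7900161743164, 133.75010681152344), 89.8306655883789)
top [338.1 158.9] 400.5 ((638.5441284179688, -103.54177856445312), (371.68414306640625, 43.81357955932617), 88.95197296142578)
```

```bash
python3 - <<'E'
from h import *
d=cam("top"); s=cam("side")
def f(c,k,x0,y0,pts,z): 
    P=np.array([ray(c,x0+(x+.5)/k-.5,y0+(y+.5)/k-.5,z)[:2] for x,y in pts],np.float32)
    print(P.mean(0).round(1), cv2.minAreaRect(P)[1:], np.round(P[1]-P[0],1))
T=lambda p,z=110:f(d,4.8,255,140,p,z)
T([(203,82),(311,78),(313,158),(203,160)]); T([(341,206),(450,207),(450,290),(341,290)]); T([(614,154),(727,153),(728,231),(614,235)])
U=lambda p:f(d,7,140,185,p,71)
U([(128,232),(285,242),(280,356),(118,343)]);U([(400,263),(560,250),(567,366),(403,377)])
print('side')
S=lambda p:f(s,4.5,270,170,p,110)
S([(285,88),(350,65),(387,122),(320,148)]);S([(214,172),(280,160),(320,215),(248,243)]);S([(360,325),(435,315),(478,378),(400,410)])
V=lambda p:f(s,8,220,130,p,71)
V([(235,100),(330,90),(360,160),(255,175)]);V([(262,237),(365,217),(417,290),(315,322)])
E
```

```text
[638.8 -25.5] ((61.1287841796875, 45.400943756103516), 89.78678131103516) [  0.5 -60.3]
[564.2 -99.9] ((60.30154800415039, 46.867740631103516), 88.277099609375) [ -2.3 -60.3]
[ 590.6 -253. ] ((63.803916931152344, 45.430728912353516), 88.85406494140625) [ -1.3 -62.6]
[486.5 358.6] ((64.21259307861328, 44.06111526489258), 84.77310943603516) [ -5.6 -61.3]
[475.5 249.8] ((45.009830474853516, 63.46173858642578), 2.2500734329223633) [  3.3 -62.2]
side
[637.5 -30.5] ((73.41246795654297, 47.545040130615234), 87.97225189208984) [47.3  8.5]
[564.9 -98.2] ((67.00288391113281, 46.98601150512695), 86.34706115722656) [40.7 -2.9]
[ 592.3 -250.6] ((66.72679138183594, 47.22158432006836), 84.63485717773438) [41.4 -6.7]
[486.9 358.2] ((61.10093688964844, 43.44329833984375), 83.73026275634766) [39.6 -5.9]
[477.6 253. ] ((43.551509857177734, 65.99565124511719), 3.7549593448638916) [42.5  0. ]
```

```bash
cat >> h.py <<'E'
from scipy.spatial.transform import Rotation as Rn
def to(x,y,z,yaw):
    "shift & turn to reach TCP (x,y,z), jaw axis (tool y) yaw deg, tool down"
    s=get_state(); R=s["tool_rot"]; a=np.radians(yaw)
    yt=np.array([np.cos(a),np.sin(a),0]); zt=np.array([0,0,-1.]); T=np.column_stack([np.cross(yt,zt),yt,zt])
    print("t",round(s["t"],2),"pos",s["position"].round(1),"F",s["contact_force"].round(1),"op",round(s["opening"],1))
    print("shift",(R.T@(np.array([x,y,z])-s["position"])).round(1),"turn",Rn.from_matrix(R.T@T).as_rotvec(degrees=True).round(2))
E
python3 -c "
from h import *
to(476.5,251,130,3)"
```

```text
t 0.4 pos [226.4 528.5 231.2] F [-0.5 -0.3  0.1] op 85.5
shift [-339.1 -156.5  101.2] turn [-1.000e-02  1.000e-02  6.381e+01]
```

Emit:
move_arm([
  [85, -339, -156.5, 101, 0, 0, 63.8],
  [85, -339, -156.5, 101, 0, 0, 63.8],
  [85, -339, -156.5, 101, 0, 0, 63.8],
  [85, -339, -156.5, 101, 0, 0, 63.8],
  [85, -339, -156.5, 101, 0, 0, 63.8],
  [85, -339, -156.5, 101, 0, 0, 63.8],
  [85, -339, -156.5, 101, 0, 0, 63.8],
  [85, -339, -156.5, 101, 0, 0, 63.8],
  [85, -339, -156.5, 101, 0, 0, 63.8],
  [85, -339, -156.5, 101, 0, 0, 63.8],
], squeeze=30)

```text
t: 1.23
position: [479.6, 247.0, 128.9]
tool_rot: [[-0.046, 0.999, 0.001], [0.999, 0.046, -0.003], [-0.003, 0.001, -1.0]]
contact_force: [0.0, 0.2, -0.0]
opening: 85.2
```

```bash
python3 -c "
from h import *
to(476.5,251,38,3)
d=cam('top'); crop(d,100,150,260,270,5,'t3.png')
d=cam('side'); crop(d,200,80,330,210,4.6,'s3.png')
"
```

```text
t 1.23 pos [479.6 247.  128.9] F [ 0.   0.2 -0. ] op 85.2
shift [ 4.4 -3.  90.9] turn [ 0.04  0.15 -0.39]
```

View pics/t3.png

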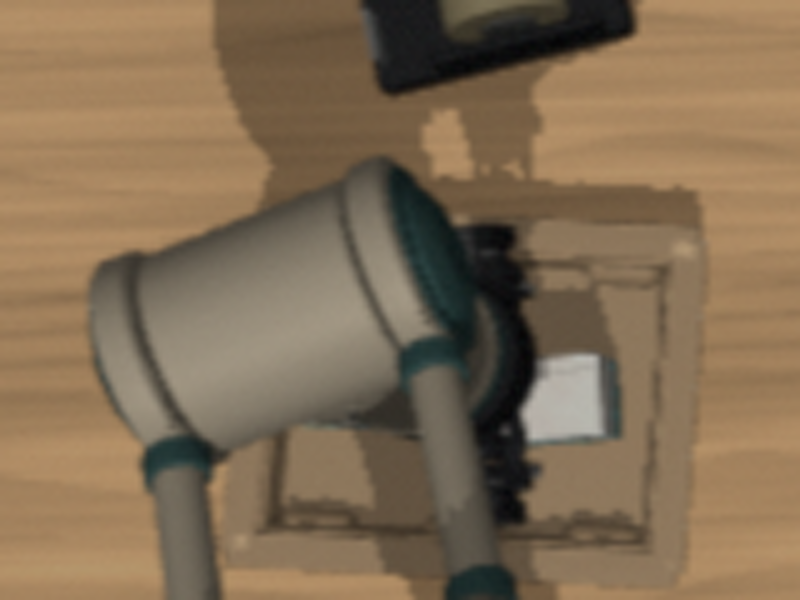

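View pics/s3.png

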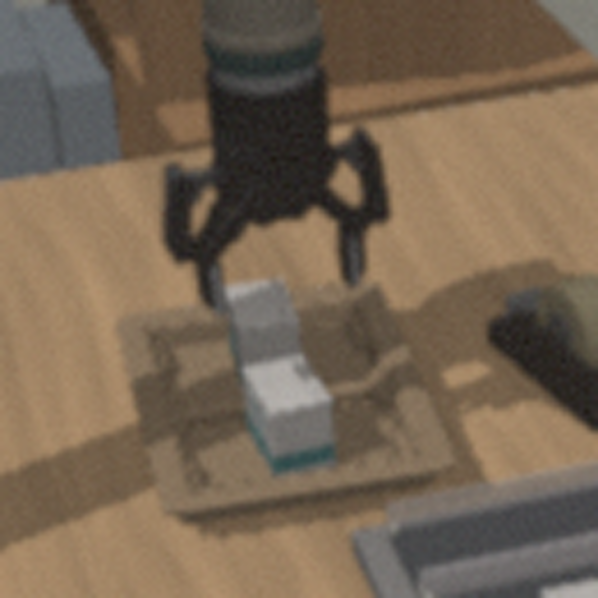

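```bash
python3 -c "
from h import *
d=cam('side'); p=get_state()['position']
for dx in(-48,48): print((proj(d,p+[dx,0,8])-[200,80])*4.6)
to(476.5,251,38,3)
"
```

```text
[206.99929329 311.55243388]
[346.86108004 285.52405537]
t 1.38 pos [476.7 250.6 130. ] F [ 0.2 -0.8  0.4] op 84.6
shift [ 0.3 -0.  92. ] turn [-0.07 -0.03 -0.09]
```

Emit:
move_arm([
  [85, 0, 0, 40, 0, 0, 0],
  [85, 0, 0, 75, 0, 0, 0],
  [85, 0, 0, 92, 0, 0, 0],
  [85, 0, 0, 92, 0, 0, 0],
  [30, 0, 0, 92, 0, 0, 0],
  [30, 0, 0, 92, 0, 0, 0],
  [30, 0, 0, 92, 0, 0, 0],
  [30, 0, 0, 92, 0, 0, 0],
  [30, 0, 0, 92, 0, 0, 0],
  [30, 0, 0, 92, 0, 0, 0],
], squeeze=30)

```text
t: 2.22
position: [477.6, 252.2, 40.3]
tool_rot: [[-0.052, 0.999, 0.003], [0.999, 0.052, 0.002], [0.002, 0.003, -1.0]]
contact_force: [-0.7, 1.4, 5.9]
opening: 43.5
```

```bash
python3 -c "
from h import *
to(615,50.3,150,-0.7);to(476.5,251,38,3)"
```

```text
t 2.22 pos [477.6 252.2  40.3] F [-0.7  1.4  5.9] op 43.5
shift [-208.6  127.  -109.6] turn [ 0.2  -0.12  3.69]
t 2.22 pos [477.6 252.2  40.3] F [-0.7  1.4  5.9] op 43.5
shift [-1.1 -1.2  2.3] turn [ 0.2  -0.11 -0.01]
```

Emit:
move_arm([
  [30, 0, 0, -25, 0, 0, 0],
  [30, 0, 0, -60, 0, 0, 0],
  [30, 0, 0, -100, 0, 0, 0],
  [30, -30, 18, -112, 0, 0, 2],
  [30, -65, 40, -112, 0, 0, 3.7],
  [30, -100, 62, -112, 0, 0, 3.7],
  [30, -135, 83, -112, 0, 0, 3.7],
  [30, -165, 102, -112, 0, 0, 3.7],
  [30, -190, 117, -112, 0, 0, 3.7],
  [30, -207.5, 128, -112, 0, 0, 3.7],
])

```text
t: 3.05
position: [616.7, 47.6, 150.6]
tool_rot: [[0.014, 1.0, 0.002], [1.0, -0.014, -0.001], [-0.001, 0.002, -1.0]]
contact_force: [-0.3, -0.2, -1.0]
opening: 43.7
```

```bash
python3 -c "
from h import *
to(615,50.3,80,-0.7)
d=cam('side'); crop(d,220,80,420,240,4,'s4.png')
to(615,50.3,80,-0.7)
d=cam('side')
to(615,50.3,80,-0.7)
"
```

```text
t 3.05 pos [616.7  47.6 150.6] F [-0.3 -0.2 -1. ] op 43.7
shift [ 2.7 -1.9 70.6] turn [ 0.09  0.06 -0.11]
t 3.1 pos [619.3  44.7 150.5] F [ 2.3 -1.2 -2.3] op 43.4
shift [ 5.8 -4.7 70.5] turn [ 0.26  0.23 -0.18]
t 3.15 pos [617.4  47.2 150.4] F [-0.2  0.8 -1.6] op 43.2
shift [ 3.2 -2.7 70.4] turn [ 0.14  0.09 -0.21]
```

View pics/s4.png

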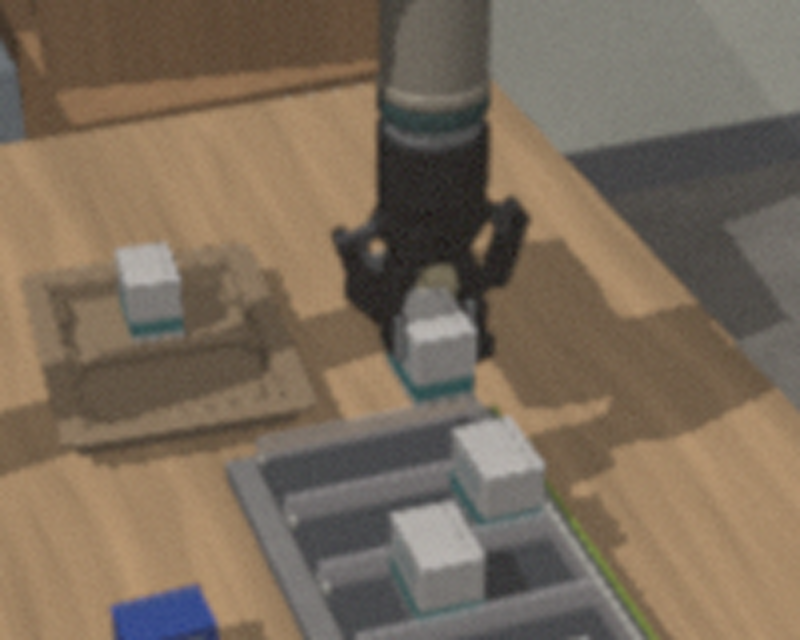

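Emit:
move_arm([
  [30, 0, 0, 0, 0, 0, 0],
  [30, 0, 0, 0, 0, 0, 0],
  [30, 0, 0, 0, 0, 0, 0],
])

```text
t: 3.4
position: [614.2, 51.7, 150.4]
tool_rot: [[0.011, 1.0, -0.001], [1.0, -0.011, 0.001], [0.001, -0.001, -1.0]]
contact_force: [-0.2, -0.3, -1.8]
opening: 43.7
```

```bash
python3 -c "
from h import *
to(615,50.3,80,-0.7)
d=cam('side'); crop(d,300,130,360,200,8,'s5.png')
d=cam('top'); crop(d,240,100,340,200,6,'t5.png')
"
```

```text
t 3.4 pos [614.2  51.7 150.4] F [-0.2 -0.3 -1.8] op 43.7
shift [-1.5  0.8 70.4] turn [-0.04 -0.03  0.07]
```

View pics/s5.png

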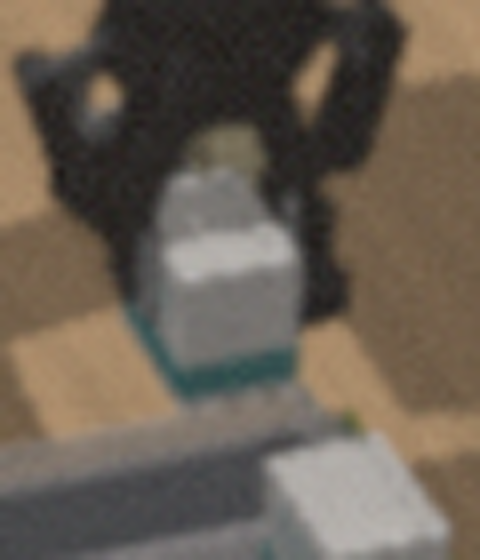

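View pics/t5.png

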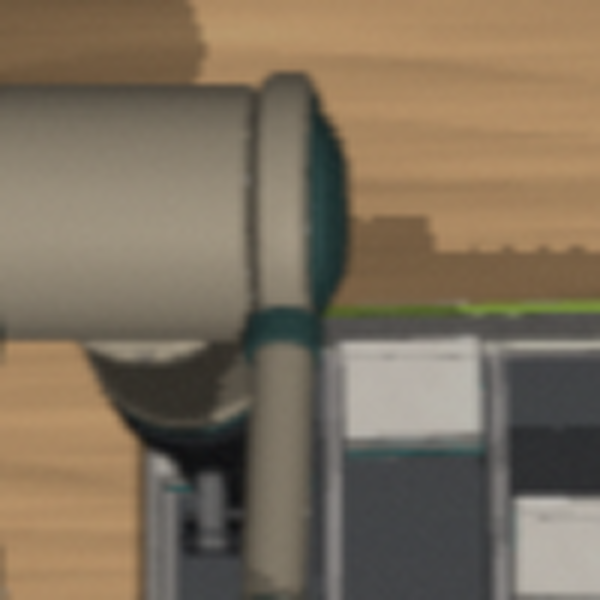

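```bash
python3 -c "
from h import *
d=cam('side')
g=lambda x,y,z: ray(d,300+(x+.5)/8-.5,130+(y+.5)/8-.5,z).round(1)
print(g(165,275,181),g(297,255,181),g(185,402,125),g(295,378,125)); to(615,50.3,80,-.7)
"
```

```text
[588.3  27.2 181. ] [635.1  23.1 181. ] [596.7  28.8 125. ] [638.4  29.  125. ]
t 3.55 pos [614.6  51.7 150.5] F [ 0.1 -0.3 -1.6] op 43.6
shift [-1.4  0.4 70.5] turn [ 0.   -0.01  0.09]
```

Emit:
move_arm([
  [30, -1, 0.5, 25, 0, 0, 0],
  [30, -1, 0.5, 42, 0, 0, 0],
  [30, -1, 0.5, 42, 0, 0, 0],
  [30, -1, 0.5, 42, 0, 0, 0],
])

```text
t: 3.88
position: [614.7, 50.3, 107.7]
tool_rot: [[0.011, 1.0, -0.002], [1.0, -0.011, 0.0], [0.0, -0.002, -1.0]]
contact_force: [0.5, -0.6, -0.5]
opening: 43.6
```

```bash
python3 -c "
from h import *
to(615,50.3,80,-0.7)
d=cam('side'); crop(d,270,130,370,220,8,'s6.png')
d=cam('top'); crop(d,240,140,340,230,6,'t6.png')
"
```

```text
t 3.88 pos [614.7  50.3 107.7] F [ 0.5 -0.6 -0.5] op 43.6
shift [ 0.   0.4 27.7] turn [-0.13 -0.01  0.05]
```

View pics/s6.png

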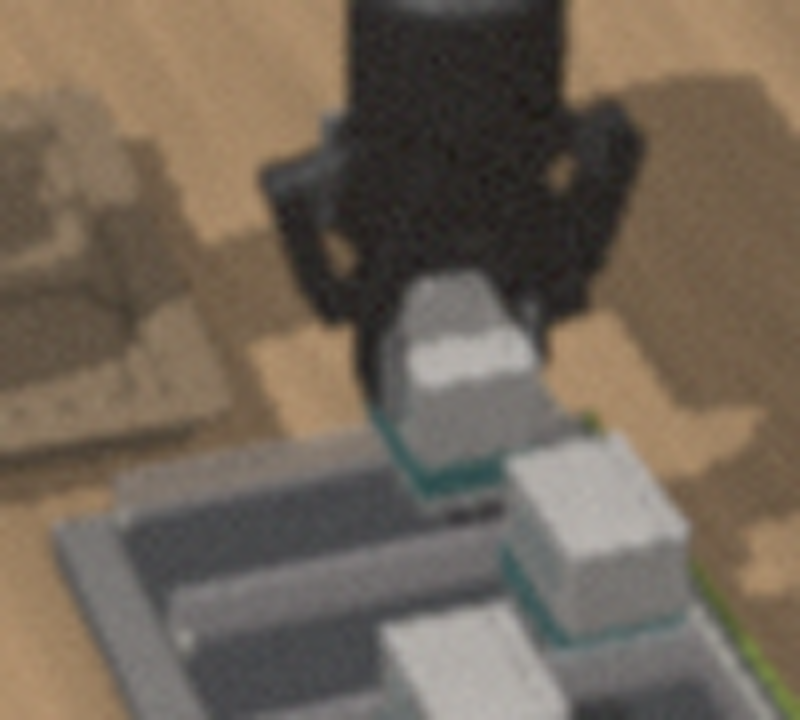

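View pics/t6.png

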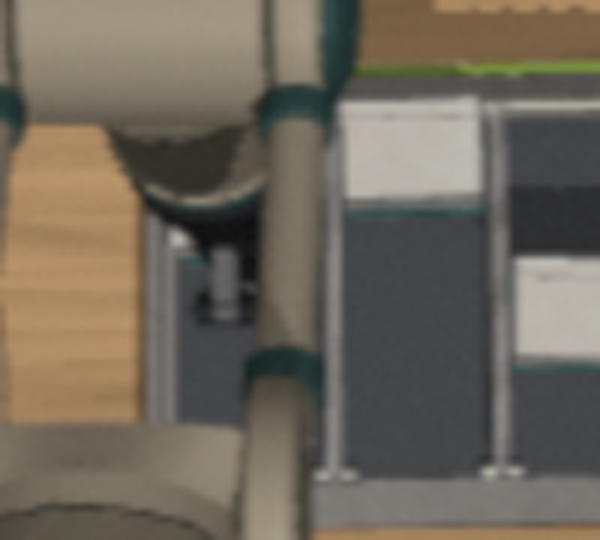

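```bash
python3 -c "
from h import *
d=cam('side');t=cam('top')
g=lambda x,y,z: ray(d,270+(x+.5)/8-.5,130+(y+.5)/8-.5,z).round(1)
h=lambda x,y,z: ray(t,240+(x+.5)/6-.5,140+(y+.5)/6-.5,z).round(1)
print('side near bottom',g(428,500,83),'near top',g(410,385,139),g(535,365,139),'wall0/1 tops back',g(120,478,74),g(178,595,74))
print('top left edge',h(167,232,139),'wall outer left inner edge',h(176,300,74),'wall1 left edge',h(326,400,74))
to(615,50.3,80,-.7)
"
```

```text
side near bottom [597.6  27.2  83. ] near top [588.3  21.6 139. ] [633.4  17.9 139. ] wall0/1 tops back [501.5  89.7  74. ] [500.1  16.8  74. ]
top left edge [599.5  81.1 139. ] wall outer left inner edge [579.4  84.3  74. ] wall1 left edge [531.7  17.   74. ]
t 4.08 pos [616.7  49.9 109.8] F [ 0.5 -0.7 -1.9] op 43.6
shift [ 0.4 -1.8 29.8] turn [ 0.16 -0.    0.03]
```

Emit:
move_arm([
  [30, 0, 0, 14, 0, 0, 0],
  [30, 0, 0, 24, 0, 0, 0],
  [30, 0, 0, 28, 0, 0, 0],
  [30, 0, 0, 28, 0, 0, 0],
  [30, 0, 0, 28, 0, 0, 0],
])

```text
t: 4.5
position: [615.8, 49.7, 80.4]
tool_rot: [[0.012, 1.0, 0.0], [1.0, -0.012, 0.0], [0.0, 0.0, -1.0]]
contact_force: [-0.4, -0.6, -2.2]
opening: 43.0
```

Emit:
move_arm([
  [30, 0, 0, 1, 0, 0, 0],
  [30, 0, 0, 2, 0, 0, 0],
  [30, 0, 0, 2, 0, 0, 0],
])

```text
t: 4.75
position: [616.1, 49.7, 79.3]
tool_rot: [[0.012, 1.0, 0.001], [1.0, -0.012, 0.0], [0.0, 0.001, -1.0]]
contact_force: [0.4, 0.4, 2.9]
opening: 43.5
```

Emit:
move_arm([
  [60, 0, 0, 0, 0, 0, 0],
  [85, 0, 0, 0, 0, 0, 0],
  [85, 0, 0, 0, 0, 0, 0],
  [85, 0, 0, 0, 0, 0, 0],
  [85, 0, 0, 0, 0, 0, 0],
  [85, 0, 0, -30, 0, 0, 0],
  [85, 0, 0, -65, 0, 0, 0],
  [85, 0, 0, -70, 0, 0, 0],
])

```text
t: 5.42
position: [619.1, 49.6, 153.9]
tool_rot: [[0.012, 1.0, 0.01], [1.0, -0.012, -0.0], [-0.0, 0.01, -1.0]]
contact_force: [0.2, 0.5, 0.8]
opening: 85.0
```

```bash
python3 -c "
from h import *
d=cam('side'); crop(d,220,80,420,240,4,'s7.png')
to(486.7,358.4,120,-5.5)
"
```

```text
t 5.47 pos [618.7  49.6 153. ] F [0.2 0.7 0.7] op 85.0
shift [ 307.2 -136.    31.7] turn [ 0.53 -0.02  4.81]
```

View pics/s7.png

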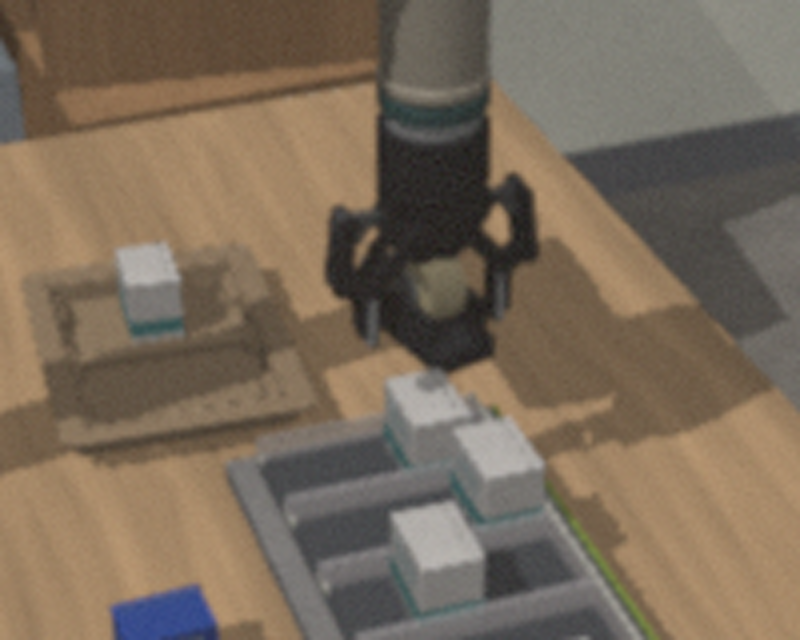

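```bash
python3 -c "
from h import *
c=cam('top'); crop(c,140,185,250,270,7,'t8.png')
hsv=cv2.cvtColor(c['img'],cv2.COLOR_RGB2HSV).astype(int)
m=((hsv[...,1]<45)&(hsv[...,2]>120)).astype(np.uint8)
cs,_=cv2.findContours(m[:,140:190],cv2.RETR_EXTERNAL,cv2.CHAIN_APPROX_NONE)
for k in cs:
    if 150<cv2.contourArea(k)<600:
        P=np.array([ray(c,u+140,v,71)[:2] for u,v in k.reshape(-1,2)],np.float32); print(k.mean(0),cv2.minAreaRect(P))
"
```

```text
[[ 28.66666667 226.44      ]] ((486.42236328125, 358.6120910644531), (63.108009338378906, 46.11709213256836), 88.4014663696289)
[[40.25        6.58823529]] ((1120.87744140625, 339.11578369140625), (50.295631408691406, 58.32297897338867), 0.637421727180481)
```

View pics/t8.png

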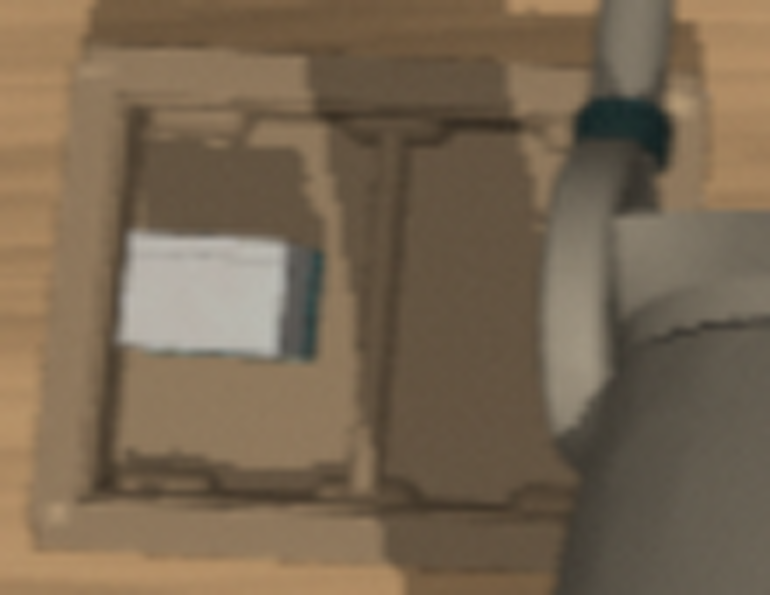

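Emit:
move_arm([
  [85, 307, -132, 15, 0, 0, 4.3],
  [85, 307, -132, 15, 0, 0, 4.3],
  [85, 307, -132, 15, 0, 0, 4.3],
  [85, 307, -132, 15, 0, 0, 4.3],
  [85, 307, -132, 15, 0, 0, 4.3],
  [85, 307, -132, 15, 0, 0, 4.3],
  [85, 307, -132, 15, 0, 0, 4.3],
  [85, 307, -132, 15, 0, 0, 4.3],
  [85, 307, -132, 30, 0, 0, 4.3],
  [85, 307, -132, 30, 0, 0, 4.3],
])

```text
t: 6.35
position: [483.6, 359.2, 114.5]
tool_rot: [[0.083, 0.997, -0.006], [0.997, -0.083, -0.003], [-0.004, -0.006, -1.0]]
contact_force: [-0.2, -0.9, -0.2]
opening: 85.1
```

Emit:
move_arm([
  [85, 0, 0, 0, 0, 0, 0],
  [85, 0, 0, 0, 0, 0, 0],
])

```text
t: 6.52
position: [487.4, 357.1, 117.6]
tool_rot: [[0.088, 0.996, -0.001], [0.996, -0.088, -0.001], [-0.001, -0.001, -1.0]]
contact_force: [0.6, -0.1, -0.1]
opening: 84.7
```

```bash
python3 -c "
from h import *
to(486.5,358.5,38,-5)
"
```

```text
t 6.52 pos [487.4 357.1 117.6] F [ 0.6 -0.1 -0.1] op 84.7
shift [ 1.4 -0.9 79.6] turn [-0.07  0.09 -0.04]
```

Emit:
move_arm([
  [85, 1, 0, 40, 0, 0, 0],
  [85, 1, 0, 65, 0, 0, 0],
  [85, 1, 0, 79, 0, 0, 0],
  [85, 1, 0, 79, 0, 0, 0],
  [30, 1, 0, 79, 0, 0, 0],
  [30, 1, 0, 79, 0, 0, 0],
  [30, 1, 0, 79, 0, 0, 0],
  [30, 1, 0, 79, 0, 0, 0],
  [30, 1, 0, 79, 0, 0, 0],
  [30, 1, 0, 79, 0, 0, 0],
])

```text
t: 7.35
position: [488.5, 359.6, 41.1]
tool_rot: [[0.087, 0.996, 0.003], [0.996, -0.087, 0.001], [0.002, 0.003, -1.0]]
contact_force: [-1.1, -0.9, 7.9]
opening: 43.6
```

```bash
python3 -c "
from h import *
to(615,-177.4,160,-.7)
"
```

```text
t 7.35 pos [488.5 359.6  41.1] F [-1.1 -0.9  7.9] op 43.6
shift [-523.8  173.1 -119.2] turn [ 0.16 -0.08 -4.3 ]
```

Emit:
move_arm([
  [30, 0, 0, -25, 0, 0, 0],
  [30, 0, 0, -62, 0, 0, 0],
  [30, 0, 0, -100, 0, 0, 0],
  [30, -25, 8, -122, 0, 0, 0],
  [30, -60, 20, -122, 0, 0, 0],
  [30, -97, 32, -122, 0, 0, -1],
  [30, -134, 44, -122, 0, 0, -2],
  [30, -171, 57, -122, 0, 0, -3],
  [30, -208, 69, -122, 0, 0, -4.3],
  [30, -245, 81, -122, 0, 0, -4.3],
])

```text
t: 8.18
position: [546.7, 106.5, 161.5]
tool_rot: [[0.011, 1.0, 0.0], [1.0, -0.011, 0.0], [0.0, 0.0, -1.0]]
contact_force: [-0.2, -0.3, -2.7]
opening: 43.5
```

```bash
python3 -c "
from h import *
to(615,-177.7,160,-.7)
"
```

```text
t 8.18 pos [546.7 106.5 161.5] F [-0.2 -0.3 -2.7] op 43.5
shift [-283.4   71.4    1.5] turn [ 0.02 -0.    0.08]
```

Emit:
move_arm([
  [30, -37, 9, 0, 0, 0, 0],
  [30, -74, 18, 0, 0, 0, 0],
  [30, -111, 28, 0, 0, 0, 0],
  [30, -148, 37, 0, 0, 0, 0],
  [30, -185, 46, 0, 0, 0, 0],
  [30, -220, 56, 0, 0, 0, 0],
  [30, -255, 64, 0, 0, 0, 0],
  [30, -275, 69, 0, 0, 0, 0],
  [30, -284, 71, 0, 0, 0, 0],
  [30, -284, 71, 0, 0, 0, 0],
])

```text
t: 9.02
position: [614.5, -178.7, 160.8]
tool_rot: [[0.015, 1.0, -0.0], [1.0, -0.015, -0.0], [-0.0, -0.0, -1.0]]
contact_force: [0.0, 0.7, -2.7]
opening: 43.6
```

Emit:
move_arm([
  [30, 0, 0, 20, 0, 0, 0],
  [30, 0, 0, 40, 0, 0, 0],
  [30, 0, 0, 45, 0, 0, 0],
  [30, 0, 0, 45, 0, 0, 0],
  [30, 0, 0, 45, 0, 0, 0],
])

```text
t: 9.43
position: [614.4, -175.4, 116.7]
tool_rot: [[0.011, 1.0, -0.0], [1.0, -0.011, 0.001], [0.001, -0.0, -1.0]]
contact_force: [-0.0, 0.4, -2.2]
opening: 43.6
```

```bash
python3 -c "
from h import *
to(615,-177.7,80,-.7)
d=cam('side'); crop(d,290,170,410,280,6.5,'s9.png')
d=cam('top'); crop(d,310,140,430,230,6,'t9.png')
"
```

```text
t 9.43 pos [ 614.4 -175.4  116.7] F [-0.   0.4 -2.2] op 43.6
shift [-2.3  0.7 36.6] turn [-0.01 -0.03  0.08]
```

View pics/s9.png

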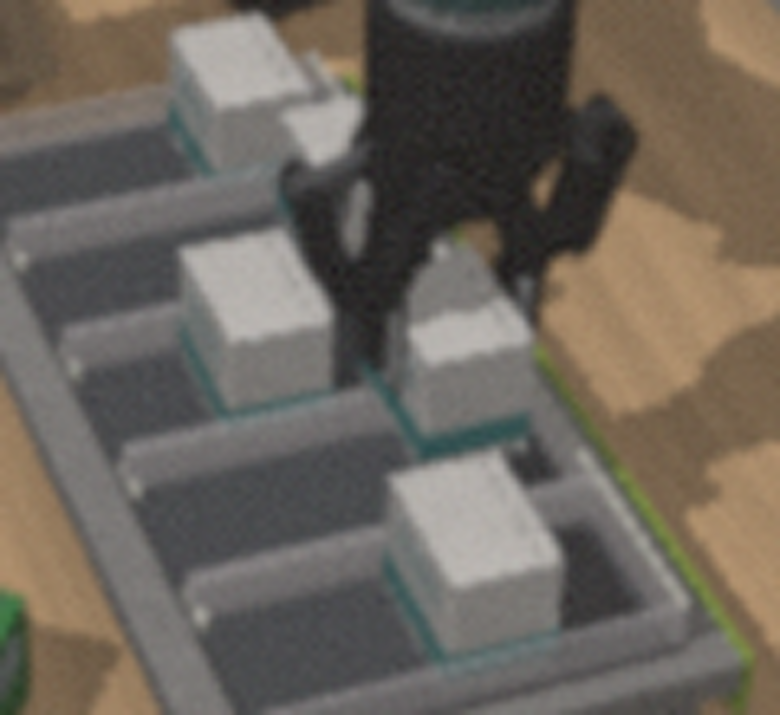

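View pics/t9.png

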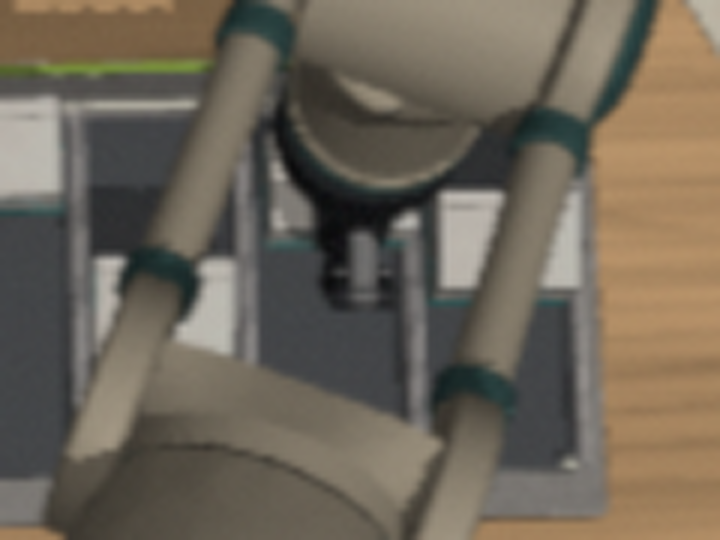

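```bash
python3 -c "
from h import *
t=cam('top');d=cam('side')
h=lambda x,y,z: ray(t,310+(x+.5)/6-.5,140+(y+.5)/6-.5,z).round(1)
g=lambda x,y,z: ray(d,290+(x+.5)/6.5-.5,170+(y+.5)/6.5-.5,z).round(1)
print(h(273,236,147),h(421,232,147),'walls',h(257,300,74),h(404,300,74))
print(g(413,361,147),g(530,343,147),g(422,453,91),g(525,440,91))
to(615,-177.7,80,-.7)
"
```

```text
[ 589.8 -146.2  147. ] [ 589.7 -209.8  147. ] walls [ 572.9 -143.4   74. ] [ 571.  -210.1   74. ]
[ 587.1 -202.2  147. ] [ 632.3 -207.9  147. ] [ 597.2 -194.5   91. ] [ 637.7 -201.5   91. ]
t 9.63 pos [ 615.2 -176.6  117.7] F [-0.8  0.4 -2.2] op 43.5
shift [-1.1 -0.3 37.7] turn [0.14 0.04 0.03]
```

Emit:
move_arm([
  [30, 0, 0, 18, 0, 0, 0],
  [30, 0, 0, 30, 0, 0, 0],
  [30, 0, 0, 34, 0, 0, 0],
  [30, 0, 0, 36, 0, 0, 0],
  [30, 0, 0, 37.5, 0, 0, 0],
  [30, 0, 0, 37.5, 0, 0, 0],
])

```text
t: 10.13
position: [614.7, -176.8, 80.2]
tool_rot: [[0.012, 1.0, 0.001], [1.0, -0.012, -0.0], [-0.0, 0.001, -1.0]]
contact_force: [-0.3, 0.2, 0.9]
opening: 43.6
```

Landed; release and rise.

Emit:
move_arm([
  [60, 0, 0, 0, 0, 0, 0],
  [85, 0, 0, 0, 0, 0, 0],
  [85, 0, 0, 0, 0, 0, 0],
  [85, 0, 0, 0, 0, 0, 0],
  [85, 0, 0, 0, 0, 0, 0],
  [85, 0, 0, -30, 0, 0, 0],
  [85, 0, 0, -65, 0, 0, 0],
  [20, 0, 0, -85, 0, 0, 0],
  [20, 0, 0, -85, 0, 0, 0],
])

```text
t: 10.88
position: [617.6, -177.9, 169.4]
tool_rot: [[0.012, 1.0, 0.01], [1.0, -0.012, -0.004], [-0.004, 0.01, -1.0]]
contact_force: [0.3, -0.2, 1.3]
opening: 63.6
```

```bash
python3 -c "
from h import *
to(530,-176.8,165,89.3)
d=cam('side'); crop(d,270,150,410,300,4,'s10.png')
"
```

```text
t 10.88 pos [ 617.6 -177.9  169.4] F [ 0.3 -0.2  1.3] op 63.6
shift [  0.1 -87.6   3.6] turn [  0.28   0.62 -89.99]
```

View pics/s10.png

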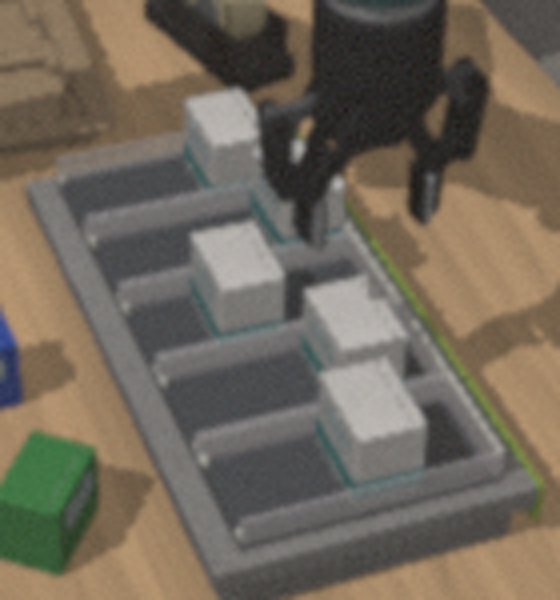

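Emit:
move_arm([
  [20, 0, -30, 0, 0, 0, -7],
  [20, 0, -56, 0, 0, 0, -14],
  [20, 0, -56, 0, 0, 0, -21],
  [20, 0, -56, 0, 0, 0, -28],
  [20, 0, -56, 0, 0, 0, -35],
  [20, 0, -56, 0, 0, 0, -42],
  [20, 0, -56, 0, 0, 0, -49],
  [20, 0, -56, 0, 0, 0, -56],
  [20, 0, -56, 0, 0, 0, -63],
  [20, 0, -56, 0, 0, 0, -70],
])

```text
t: 11.77
position: [557.4, -175.6, 162.1]
tool_rot: [[-0.938, 0.348, -0.003], [0.348, 0.938, 0.001], [0.003, 0.0, -1.0]]
contact_force: [-0.2, 0.0, 0.2]
opening: 20.1
```

Emit:
move_arm([
  [20, 0, 0, 0, 0, 0, -7],
  [20, 0, 0, 0, 0, 0, -14],
  [20, 0, 0, 0, 0, 0, -20],
  [20, 0, 0, 0, 0, 0, -20],
  [20, 0, 0, 0, 0, 0, -20],
])

```text
t: 12.18
position: [557.7, -175.7, 162.5]
tool_rot: [[-1.0, 0.015, -0.002], [0.015, 1.0, 0.001], [0.002, 0.001, -1.0]]
contact_force: [0.4, -0.6, -0.7]
opening: 20.0
```

```bash
python3 -c "
from h import *
to(556,-176.7,70,89.3)
"
```

```text
t 12.18 pos [ 557.7 -175.7  162.5] F [ 0.4 -0.6 -0.7] op 20.0
shift [ 1.4 -1.1 92.5] turn [ 0.06 -0.12 -0.15]
```

Emit:
move_arm([
  [20, 0, -1, 40, 0, 0, 0],
  [20, 0, -1, 75, 0, 0, 0],
  [20, 0, -1, 92.5, 0, 0, 0],
  [20, 0, -1, 92.5, 0, 0, 0],
  [20, -5, -1, 92.5, 0, 0, 0],
  [20, -12, -1, 92.5, 0, 0, 0],
  [20, -18, -1, 92.5, 0, 0, 0],
  [20, -24, -1, 92.5, 0, 0, 0],
  [20, -30, -1, 92.5, 0, 0, 0],
  [20, -34, -1, 92.5, 0, 0, 0],
])

```text
t: 13.02
position: [593.3, -177.6, 72.2]
tool_rot: [[-1.0, 0.012, 0.001], [0.012, 1.0, -0.001], [-0.001, -0.001, -1.0]]
contact_force: [-2.6, -0.0, 1.4]
opening: 20.2
```

Emit:
move_arm([
  [20, -3, 0, 0, 0, 0, 0],
  [20, -6, 0, 0, 0, 0, 0],
  [20, -8, 0, 0, 0, 0, 0],
  [20, -10, 0, 0, 0, 0, 0],
  [20, -10, 0, 0, 0, 0, 0],
])

```text
t: 13.43
position: [602.7, -177.5, 71.4]
tool_rot: [[-1.0, 0.012, 0.0], [0.012, 1.0, 0.0], [-0.0, 0.0, -1.0]]
contact_force: [-2.2, -0.2, 1.4]
opening: 20.2
```

Emit:
move_arm([
  [20, -1.5, 0, 0, 0, 0, 0],
  [20, -3, 0, 0, 0, 0, 0],
  [20, -3, 0, 0, 0, 0, 0],
])

```text
t: 13.68
position: [605.6, -177.6, 71.3]
tool_rot: [[-1.0, 0.012, 0.0], [0.012, 1.0, 0.0], [-0.0, 0.0, -1.0]]
contact_force: [-3.1, -0.1, 2.2]
opening: 20.1
```

Emit:
move_arm([
  [20, -1, 0, 0, 0, 0, 0],
  [20, -2, 0, 0, 0, 0, 0],
  [20, -2, 0, 0, 0, 0, 0],
])

```text
t: 13.93
position: [607.5, -177.6, 71.3]
tool_rot: [[-1.0, 0.012, 0.0], [0.012, 1.0, 0.0], [-0.0, 0.0, -1.0]]
contact_force: [-3.0, 1.2, 3.5]
opening: 20.1
```

```bash
python3 -c "
from h import *
d=cam('side'); crop(d,300,190,400,280,7,'s11.png')
d=cam('top'); crop(d,310,140,430,230,6,'t11.png')
"
```

```text
(no output)
```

View pics/s11.png

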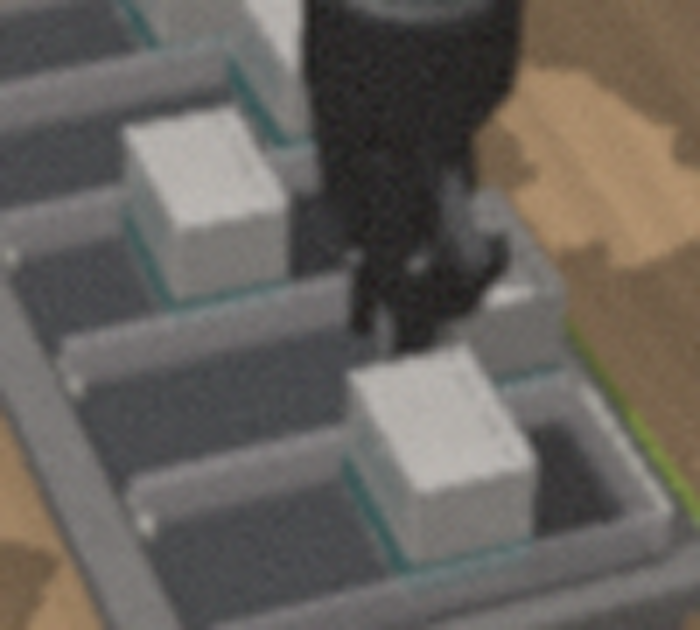

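View pics/t11.png

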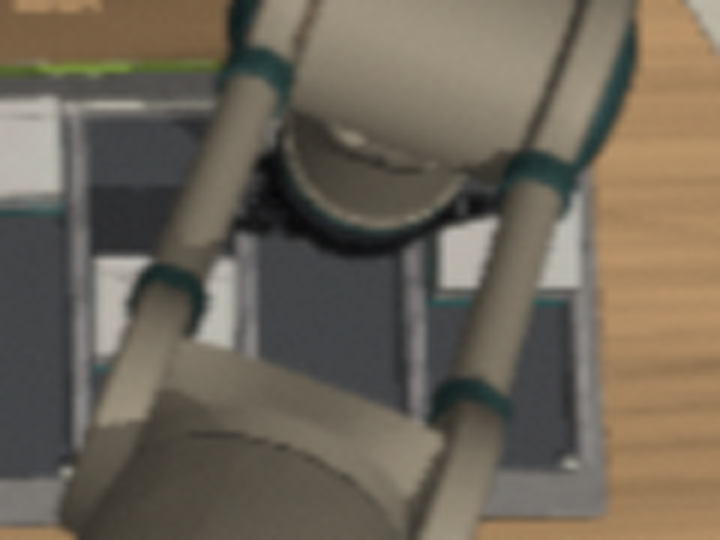

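```bash
python3 -c "
from h import *
d=cam('side')
g=lambda x,y,z: ray(d,300+(x+.5)/7-.5,190+(y+.5)/7-.5,z).round(1)
print(g(562,290,110),g(562,372,74),'stop inner at wall',g(665,512,74),g(572,372,74)); to(1,1,1,90)
"
```

```text
[ 659.6 -207.1  110. ] [ 660.7 -211.9   74. ] stop inner at wall [ 662.6 -288.2   74. ] [ 664.1 -213.1   74. ]
t 14.08 pos [ 607.6 -177.6   71.3] F [-2.5 -0.4  3. ] op 19.9
shift [608.7 171.3  70.1] turn [ 0.    0.02 -0.69]
```

Emit:
move_arm([
  [20, -1, 0, 0, 0, 0, 0],
  [20, -2, 0, 0, 0, 0, 0],
  [20, -2, 0, 0, 0, 0, 0],
])

```text
t: 14.33
position: [607.6, -177.7, 71.4]
tool_rot: [[-1.0, 0.012, -0.004], [0.012, 1.0, 0.0], [0.004, 0.0, -1.0]]
contact_force: [-6.7, -0.6, 6.5]
opening: 20.0
```

Emit:
move_arm([
  [20, 15, 0, 0, 0, 0, 0],
  [20, 50, 0, 0, 0, 0, 0],
  [20, 72, 0, -25, 0, 0, 0],
  [20, 74, 0, -62, 0, 0, 0],
  [20, 74, -20, -90, 0, 0, 0],
  [20, 74, -55, -90, 0, 0, 0],
  [20, 74, -76, -90, 0, 0, 0],
  [20, 74, -76, -90, 0, 0, 0],
  [20, 74, -76, -90, 0, 0, 0],
])

```text
t: 15.08
position: [535.2, -253.8, 161.0]
tool_rot: [[-1.0, 0.014, 0.002], [0.014, 1.0, 0.0], [-0.002, 0.0, -1.0]]
contact_force: [-0.3, 0.9, -0.8]
opening: 19.9
```

```bash
python3 -c "
from h import *
to(535,-252.9,70,89.3)
"
```

```text
t 15.08 pos [ 535.2 -253.8  161. ] F [-0.3  0.9 -0.8] op 19.9
shift [ 0.3  0.9 91. ] turn [ 0.01  0.1  -0.12]
```

Emit:
move_arm([
  [20, 0, 0.5, 40, 0, 0, 0],
  [20, 0, 0.5, 75, 0, 0, 0],
  [20, 0, 0.5, 91, 0, 0, 0],
  [20, 0, 0.5, 91, 0, 0, 0],
  [20, -8, 0.5, 91, 0, 0, 0],
  [20, -16, 0.5, 91, 0, 0, 0],
  [20, -24, 0.5, 91, 0, 0, 0],
  [20, -31, 0.5, 91, 0, 0, 0],
  [20, -38, 0.5, 91, 0, 0, 0],
  [20, -44, 0.5, 91, 0, 0, 0],
])

```text
t: 15.92
position: [579.4, -252.9, 71.3]
tool_rot: [[-1.0, 0.012, 0.0], [0.012, 1.0, -0.001], [-0.0, -0.001, -1.0]]
contact_force: [-2.9, 0.7, 4.8]
opening: 19.8
```

Emit:
move_arm([
  [20, -6, -0.4, 0, 0, 0, 0],
  [20, -12, -0.4, 0, 0, 0, 0],
  [20, -17, -0.4, 0, 0, 0, 0],
  [20, -21, -0.4, 0, 0, 0, 0],
  [20, -24, -0.4, 0, 0, 0, 0],
  [20, -24, -0.4, 0, 0, 0, 0],
])

```text
t: 16.42
position: [603.1, -253.7, 71.2]
tool_rot: [[-1.0, 0.012, 0.001], [0.012, 1.0, -0.001], [-0.001, -0.001, -1.0]]
contact_force: [-2.6, 0.6, 5.7]
opening: 19.9
```

Emit:
move_arm([
  [20, -1.5, 0, 0, 0, 0, 0],
  [20, -3, 0, 0, 0, 0, 0],
  [20, -4, 0, 0, 0, 0, 0],
  [20, -4, 0, 0, 0, 0, 0],
])

```text
t: 16.75
position: [606.1, -253.7, 71.2]
tool_rot: [[-1.0, 0.012, -0.001], [0.012, 1.0, -0.0], [0.001, -0.0, -1.0]]
contact_force: [-4.8, -0.5, 5.6]
opening: 19.8
```

Emit:
move_arm([
  [20, -1, 0, 0, 0, 0, 0],
  [20, -2, 0, 0, 0, 0, 0],
  [20, -2, 0, 0, 0, 0, 0],
])

```text
t: 17.0
position: [606.8, -253.7, 71.2]
tool_rot: [[-1.0, 0.012, -0.003], [0.012, 1.0, -0.0], [0.003, -0.0, -1.0]]
contact_force: [-7.2, -0.8, 7.9]
opening: 19.8
```

Emit:
move_arm([
  [20, 15, 0, 0, 0, 0, 0],
  [20, 50, 0, 0, 0, 0, 0],
  [20, 80, 0, -15, 0, 0, 0],
  [20, 90, 0, -50, 0, 0, 0],
  [20, 90, 20, -82, 0, 0, 0],
  [20, 90, 58, -92, 0, 0, 0],
  [20, 90, 96, -92, 0, 0, 0],
  [20, 90, 130, -92, 0, 0, 0],
  [20, 90, 153, -92, 0, 0, 0],
  [20, 90, 153, -92, 0, 0, 0],
])

```text
t: 17.83
position: [520.3, -95.0, 162.7]
tool_rot: [[-1.0, 0.009, 0.001], [0.009, 1.0, 0.003], [-0.001, 0.003, -1.0]]
contact_force: [0.9, -0.8, -0.2]
opening: 20.2
```

Emit:
move_arm([
  [20, 0, 0, 0, 0, 0, 0],
  [20, 0, 0, 0, 0, 0, 0],
])

```text
t: 18.0
position: [521.0, -99.9, 162.4]
tool_rot: [[-1.0, 0.012, 0.001], [0.012, 1.0, -0.001], [-0.001, -0.001, -1.0]]
contact_force: [-0.3, -0.0, -0.4]
opening: 20.0
```

```bash
python3 -c "
from h import *
to(518,-100.6,70,89.3)
"
```

```text
t 18.0 pos [521.  -99.9 162.4] F [-0.3 -0.  -0.4] op 20.0
shift [ 3.1 -0.6 92.4] turn [-0.04  0.07  0.03]
```

Emit:
move_arm([
  [20, 3, -0.6, 40, 0, 0, 0],
  [20, 3, -0.6, 75, 0, 0, 0],
  [20, 3, -0.6, 92, 0, 0, 0],
  [20, 3, -0.6, 92, 0, 0, 0],
  [20, -5, -0.6, 92, 0, 0, 0],
  [20, -13, -0.6, 92, 0, 0, 0],
  [20, -21, -0.6, 92, 0, 0, 0],
  [20, -29, -0.6, 92, 0, 0, 0],
  [20, -37, -0.6, 92, 0, 0, 0],
  [20, -45, -0.6, 92, 0, 0, 0],
])

```text
t: 18.83
position: [566.4, -100.7, 71.1]
tool_rot: [[-1.0, 0.012, 0.001], [0.012, 1.0, -0.0], [-0.001, -0.0, -1.0]]
contact_force: [-1.9, -0.8, 1.3]
opening: 20.2
```

Emit:
move_arm([
  [20, -8, -0.5, 0, 0, 0, 0],
  [20, -16, -0.5, 0, 0, 0, 0],
  [20, -23, -0.5, 0, 0, 0, 0],
  [20, -29, -0.5, 0, 0, 0, 0],
  [20, -34, -0.5, 0, 0, 0, 0],
  [20, -37, -0.5, 0, 0, 0, 0],
  [20, -38, -0.5, 0, 0, 0, 0],
])

```text
t: 19.42
position: [603.9, -101.6, 70.2]
tool_rot: [[-1.0, 0.012, 0.0], [0.012, 1.0, 0.0], [-0.0, 0.0, -1.0]]
contact_force: [-2.5, 0.3, 1.8]
opening: 20.1
```

Emit:
move_arm([
  [20, -1.5, 0, 0, 0, 0, 0],
  [20, -3, 0, 0, 0, 0, 0],
  [20, -4, 0, 0, 0, 0, 0],
  [20, -4, 0, 0, 0, 0, 0],
])

```text
t: 19.75
position: [607.6, -101.6, 70.2]
tool_rot: [[-1.0, 0.012, 0.001], [0.012, 1.0, 0.0], [-0.001, 0.0, -1.0]]
contact_force: [-1.6, 0.3, -0.7]
opening: 19.9
```

Emit:
move_arm([
  [20, -1, 0, 0, 0, 0, 0],
  [20, -2, 0, 0, 0, 0, 0],
  [20, -2.5, 0, 0, 0, 0, 0],
  [20, -2.5, 0, 0, 0, 0, 0],
])

```text
t: 20.08
position: [608.5, -101.5, 70.3]
tool_rot: [[-1.0, 0.012, -0.003], [0.012, 1.0, 0.0], [0.003, 0.0, -1.0]]
contact_force: [-5.0, -0.7, 2.7]
opening: 19.9
```

Emit:
move_arm([
  [20, 15, 0, 0, 0, 0, 0],
  [20, 45, 0, 0, 0, 0, 0],
  [20, 54, 0, -30, 0, 0, 0],
  [20, 54, 0, -68, 0, 0, 0],
  [20, 54, 20, -92, 0, 0, 0],
  [20, 54, 58, -92, 0, 0, 0],
  [20, 54, 96, -92, 0, 0, 0],
  [20, 54, 130, -92, 0, 0, 0],
  [20, 54, 152, -92, 0, 0, 0],
  [20, 54, 152, -92, 0, 0, 0],
])

```text
t: 20.92
position: [558.5, 55.5, 162.9]
tool_rot: [[-1.0, 0.008, 0.003], [0.008, 1.0, 0.003], [-0.003, 0.003, -1.0]]
contact_force: [0.9, -0.3, -0.5]
opening: 20.1
```

Emit:
move_arm([
  [20, 0, 0, 0, 0, 0, 0],
  [20, 0, 0, 0, 0, 0, 0],
])

```text
t: 21.08
position: [558.3, 50.7, 162.5]
tool_rot: [[-1.0, 0.012, 0.002], [0.012, 1.0, -0.0], [-0.002, -0.0, -1.0]]
contact_force: [0.2, -0.0, 0.1]
opening: 20.0
```

```bash
python3 -c "
from h import *
to(558,50.6,70,89.3)
"
```

```text
t 21.08 pos [558.3  50.7 162.5] F [ 0.2 -0.   0.1] op 20.0
shift [ 0.4 -0.  92.5] turn [-0.03  0.09  0.03]
```

Emit:
move_arm([
  [20, 0, 0, 40, 0, 0, 0],
  [20, 0, 0, 75, 0, 0, 0],
  [20, 0, 0, 92, 0, 0, 0],
  [20, 0, 0, 92, 0, 0, 0],
  [20, -8, 0, 92, 0, 0, 0],
  [20, -16, 0, 92, 0, 0, 0],
  [20, -24, -0.3, 92, 0, 0, 0],
  [20, -32, -0.3, 92, 0, 0, 0],
  [20, -39, -0.5, 92, 0, 0, 0],
  [20, -44, -0.5, 92, 0, 0, 0],
])

```text
t: 21.92
position: [602.6, 49.9, 71.3]
tool_rot: [[-1.0, 0.012, 0.001], [0.012, 1.0, -0.0], [-0.001, -0.0, -1.0]]
contact_force: [-4.6, -0.8, 6.8]
opening: 20.1
```

Emit:
move_arm([
  [20, -2, 0, 0, 0, 0, 0],
  [20, -4, 0, 0, 0, 0, 0],
  [20, -6, 0, 0, 0, 0, 0],
  [20, -7, 0, 0, 0, 0, 0],
  [20, -7, 0, 0, 0, 0, 0],
])

```text
t: 22.33
position: [608.3, 50.0, 71.2]
tool_rot: [[-1.0, 0.012, -0.001], [0.012, 1.0, -0.0], [0.001, -0.0, -1.0]]
contact_force: [-4.4, 0.5, 5.6]
opening: 20.0
```

Emit:
move_arm([
  [20, -1, 0, 0, 0, 0, 0],
  [20, -2, 0, 0, 0, 0, 0],
  [20, -2.5, 0, 0, 0, 0, 0],
  [20, -2.5, 0, 0, 0, 0, 0],
])

```text
t: 22.67
position: [609.9, 50.0, 71.2]
tool_rot: [[-1.0, 0.012, -0.002], [0.012, 1.0, -0.0], [0.002, -0.0, -1.0]]
contact_force: [-5.8, -0.1, 6.6]
opening: 19.6
```

Emit:
move_arm([
  [20, -1, 0, 0, 0, 0, 0],
  [20, -1.5, 0, 0, 0, 0, 0],
  [20, -1.5, 0, 0, 0, 0, 0],
])

```text
t: 22.92
position: [609.9, 50.0, 71.2]
tool_rot: [[-1.0, 0.012, -0.005], [0.012, 1.0, -0.0], [0.005, -0.0, -1.0]]
contact_force: [-8.6, -0.0, 8.9]
opening: 20.1
```

Emit:
move_arm([
  [20, 15, 0, 0, 0, 0, 0],
  [20, 40, 0, 0, 0, 0, 0],
  [20, 45, 0, -30, 0, 0, 0],
  [20, 45, 0, -68, 0, 0, 0],
  [20, 45, -20, -92, 0, 0, 0],
  [20, 45, -55, -92, 0, 0, 0],
  [20, 45, -76, -92, 0, 0, 0],
  [20, 45, -76, -92, 0, 0, 0],
  [20, 45, -76, -92, 0, 0, 0],
  [20, 45, -76, -92, 0, 0, 0],
])

```text
t: 23.75
position: [566.9, -25.1, 162.2]
tool_rot: [[-1.0, 0.012, 0.0], [0.012, 1.0, 0.001], [-0.0, 0.001, -1.0]]
contact_force: [0.6, 0.5, 0.0]
opening: 19.7
```

```bash
python3 -c "
from h import *
to(565,-25.6,70,89.3)
d=cam('side'); crop(d,270,150,410,300,4,'s12.png')
"
```

```text
t 23.75 pos [566.9 -25.1 162.2] F [0.6 0.5 0. ] op 19.7
shift [ 2.  -0.6 92.2] turn [ 0.05  0.02 -0.02]
```

View pics/s12.png

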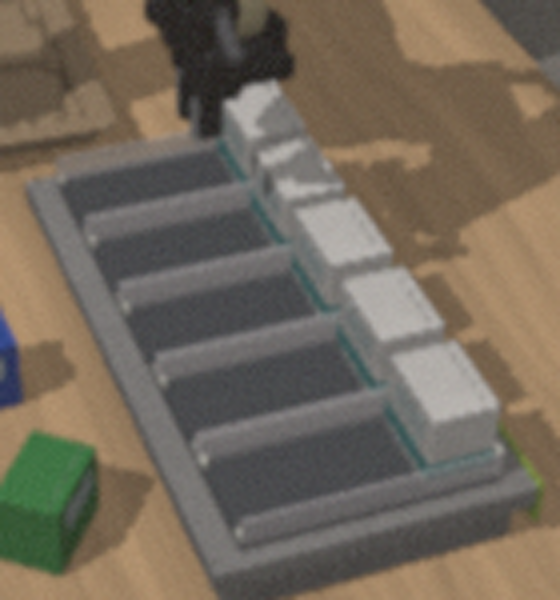

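Emit:
move_arm([
  [20, 0, -0.6, 40, 0, 0, 0],
  [20, 0, -0.6, 75, 0, 0, 0],
  [20, 0, -0.6, 92, 0, 0, 0],
  [20, 0, -0.6, 92, 0, 0, 0],
  [20, -8, -0.6, 92, 0, 0, 0],
  [20, -17, -0.6, 92, 0, 0, 0],
  [20, -26, -1, 92, 0, 0, 0],
  [20, -34, -1, 92, 0, 0, 0],
  [20, -39, -1, 92, 0, 0, 0],
  [20, -39, -1, 92, 0, 0, 0],
])

```text
t: 24.63
position: [608.0, -27.3, 71.2]
tool_rot: [[-1.0, 0.012, 0.003], [0.012, 1.0, -0.0], [-0.003, -0.0, -1.0]]
contact_force: [0.6, -0.5, 1.6]
opening: 19.9
```

Emit:
move_arm([
  [20, -1.5, 0, 0, 0, 0, 0],
  [20, -3, 0, 0, 0, 0, 0],
  [20, -4, 0, 0, 0, 0, 0],
  [20, -4, 0, 0, 0, 0, 0],
])

```text
t: 24.97
position: [608.7, -27.1, 70.1]
tool_rot: [[-1.0, 0.012, -0.002], [0.012, 1.0, 0.0], [0.002, 0.0, -1.0]]
contact_force: [-2.2, -0.2, 1.2]
opening: 20.1
```

Emit:
move_arm([
  [20, -1, 0, 0, 0, 0, 0],
  [20, -2, 0, 0, 0, 0, 0],
  [20, -2, 0, 0, 0, 0, 0],
])

```text
t: 25.22
position: [609.2, -27.0, 70.1]
tool_rot: [[-1.0, 0.012, -0.005], [0.012, 1.0, 0.0], [0.005, 0.0, -1.0]]
contact_force: [-6.1, 0.2, 3.8]
opening: 20.1
```

Emit:
move_arm([
  [20, 15, 0, 0, 0, 0, 0],
  [20, 45, 0, 0, 0, 0, 0],
  [20, 50, 0, -30, 0, 0, 0],
  [20, 50, 0, -68, 0, 0, 0],
  [20, 80, 0, -95, 0, 0, 0],
  [20, 120, 0, -105, 0, 0, 0],
  [20, 160, 0, -110, 0, 0, 0],
  [20, 200, 0, -110, 0, 0, 0],
  [20, 240, 0, -110, 0, 0, 0],
  [20, 260, 0, -110, 0, 0, 0],
])

```text
t: 26.05
position: [347.2, -23.2, 180.0]
tool_rot: [[-1.0, 0.012, -0.002], [0.012, 1.0, 0.0], [0.002, 0.0, -1.0]]
contact_force: [-0.2, -0.5, -0.1]
opening: 20.3
```

Emit:
move_arm([
  [20, 0, 40, 0, 0, 0, 0],
  [20, 0, 80, 0, 0, 0, 0],
  [20, 0, 120, 0, 0, 0, 0],
  [20, 0, 160, 0, 0, 0, 0],
  [20, 0, 190, 0, 0, 0, 0],
  [20, 0, 190, 0, 0, 0, 0],
  [20, 0, 190, 0, 0, 0, 0],
])

```text
t: 26.63
position: [354.4, 167.4, 180.5]
tool_rot: [[-1.0, 0.008, 0.002], [0.008, 1.0, 0.0], [-0.002, 0.0, -1.0]]
contact_force: [0.0, 0.3, -0.1]
opening: 19.9
```

```bash
python3 -c "
from h import *
d=cam('side'); crop(d,270,150,410,300,4,'s13.png')
d=cam('top'); crop(d,255,140,420,235,4.8,'t13.png')
"
```

```text
(no output)
```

View pics/s13.png

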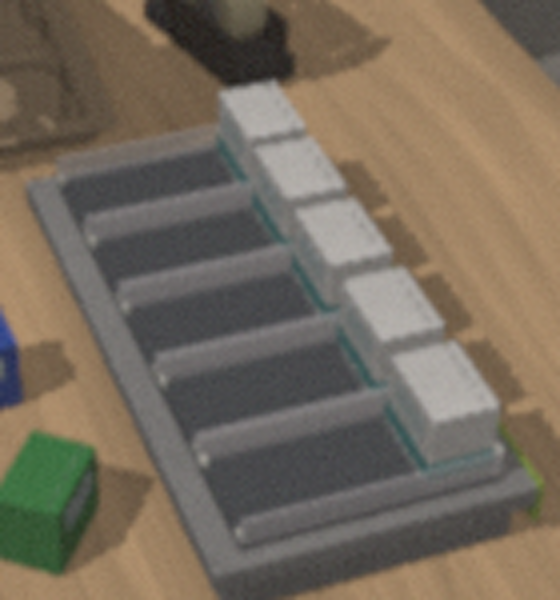

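View pics/t13.png

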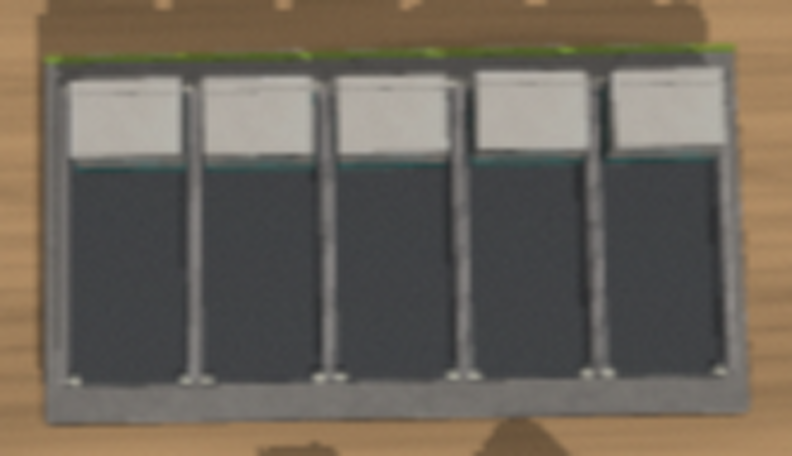

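```bash
python3 - <<'E'
from h import *
d=cam("top")
for q in ([(70,80),(182,77),(181,157),(70,158)],[(203,79),(313,76),(314,157),(203,158)],[(337,78),(447,75),(449,155),(338,157)],[(475,73),(587,71),(587,150),(478,152)],[(610,70),(723,67),(726,146),(613,149)]):
    P=np.array([ray(d,255+(x+.5)/4.8-.5,140+(y+.5)/4.8-.5,110)[:2] for x,y in q]); c=P.mean(0)
    n=(P[0]+P[3]-P[1]-P[2]); L=c-[582,-101.3]; a=-.012
    print(c.round(1),"yaw",round(np.arctan2(-n[0],n[1]),3),"local",(np.array([[np.cos(a),np.sin(a)],[-np.sin(a),np.cos(a)]])@L).round(1))
E
```

```text
[641.8  47.9] yaw -0.011 local [ 58.  149.9]
[639.9 -26. ] yaw -0.011 local [57. 76.]
[ 638.4 -100.8] yaw -0.006 local [56.4  1.1]
[ 638.9 -178.2] yaw -0.011 local [ 57.8 -76.2]
[ 638.6 -254. ] yaw -0.002 local [  58.5 -152. ]
```

All cartons are square, in line with the stops and centred within about 2 mm. Handing in.

```bash
python3 -c "
from h import *
print(hand_in()); print(get_state()['t'])"
```

```text
the job is handed in; nothing more can be done
None
the job is handed in; nothing more can be done
```

The job is handed in, at about 27 s of the 67 s allowed. All five cartons stand upright in one row against the front stops; `hand_in()` gives no verdict, so this rests on my own checks.

**What I did:**
- I gripped the two spares front to back and set them in the two empty lanes. Those are the first and fourth from the left, seen from the robot.
- I slid both spares and the two set-back cartons forward with the nearly closed fingers until the push force rose at the stop. None of the shelf cartons was lifted.
- The carton already at the front got a light nudge. It gave at most about 1 mm before the force rose.

**Last checks:**
- **Top view:** the five carton centres lie within about 2 mm of one straight line. They are within about 2 mm of the lane middles and square within about 0.01 rad of the shelf.
- **Push contacts:** the tool stopped at matching positions in all five lanes, which follow the shelf's small skew of about 0.7°.
- **Side view:** all five stood upright, and the arm was clear of everything.

**Disagreements and gaps:** the two cameras differed by 2 to 5 mm on carton positions, so for the final rest I relied on the top view and the push contact. I never drove the arm near the phone, pen pot or tape dispenser, but I did not measure their positions again at the end.

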